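# Ring up the eggs on the market scale

## Task

Ring up the bowl of eggs that stands on the scale's pan: press with the fingertips the picture key for that kind of egg, then the green plus key, then the blue receipt key, letting each come back up before the next. Press gently, as on any keypad, and press no other key. Do not touch the pan or the bowls, leave everything else standing where it is, and finish with the hand clear of the scale.

Things in the scene. Friction and masses are not known exactly. Their poses are not given: they have to be found in the camera images.
- scale: Cream market scale, 370 wide, 400 deep, fixed. Origin: centre of its underside; x points from the robot's side to the pan behind, y to the left, z up. Its front console rises 12 degrees towards +x, with two rows of four keys: dark picture keys at x = -122 mm, coloured keys at x = -168, 50 mm apart. A display bar 95 mm high lies 55 mm behind the rear row; the flat figure pad at the right is dead.
- pan: The scale's fixed steel weighing pan, 215 x 330 mm (scale x, y). Origin: centre of its upper surface, 95 mm above the counter. It must not be touched, as that would spoil the weighing.
- key_brown (a joint): Picture key showing a single plain BROWN hen's egg on a dark cap. Joint value: how far it is pushed in, m: 0 up, 0.006 fully down; springs back. Spring 1 N at first, 2.5 N at 0.0015 where it registers (keep it there 0.1 s), 7 N fully down, then a hard stop; over 20 N is rough.
- key_brown_top (a point): Centre of the upper face of the picture key that shows a single plain BROWN hen's egg. Cap 30 mm (scale x) by 40 mm (scale y), standing 9 mm above the console, moving straight into the slope. In the rear row; which of the four places differs from scale to scale.
- key_white (a joint): Picture key showing a single plain WHITE hen's egg on a dark cap. Joint value: how far it is pushed in, m: 0 up, 0.006 fully down; springs back. Spring 1 N at first, 2.5 N at 0.0015 where it registers (keep it there 0.1 s), 7 N fully down, then a hard stop; over 20 N is rough.
- key_white_top (a point): Centre of the upper face of the picture key that shows a single plain WHITE hen's egg. Cap 30 mm (scale x) by 40 mm (scale y), standing 9 mm above the console, moving straight into the slope. In the rear row; which of the four places differs from scale to scale.
- key_quail (a joint): Picture key showing three small cream quail eggs with dark speckles on a dark cap. Joint value: how far it is pushed in, m: 0 up, 0.006 fully down; springs back. Spring 1 N at first, 2.5 N at 0.0015 where it registers (keep it there 0.1 s), 7 N fully down, then a hard stop; over 20 N is rough.
- key_quail_top (a point): Centre of the upper face of the picture key that shows three small cream quail eggs with dark speckles. Cap 30 mm (scale x) by 40 mm (scale y), standing 9 mm above the console, moving straight into the slope. In the rear row; which of the four places differs from scale to scale.
- key_ginger (a joint): Picture key showing a knobbly tan piece of ginger on a dark cap. Joint value: how far it is pushed in, m: 0 up, 0.006 fully down; springs back. Spring 1 N at first, 2.5 N at 0.0015 where it registers (keep it there 0.1 s), 7 N fully down, then a hard stop; over 20 N is rough.
- key_ginger_top (a point): Centre of the upper face of the picture key that shows a knobbly tan piece of ginger. Cap 30 mm (scale x) by 40 mm (scale y), standing 9 mm above the console, moving straight into the slope. In the rear row; which of the four places differs from scale to scale.
- key_tare (a joint): YELLOW key with a dark little pan symbol (tare). Joint value: how far it is pushed in, m: 0 up, 0.006 fully down; springs back. Spring 1 N at first, 2.5 N at 0.0015 where it registers (keep it there 0.1 s), 7 N fully down, then a hard stop; over 20 N is rough.
- key_tare_top (a point): Centre of the upper face of the YELLOW key with a dark little pan symbol (tare). Cap 30 mm (scale x) by 40 mm (scale y), standing 9 mm above the console, moving straight into the slope. In the front row; from the left (+y): yellow, red, green, blue.
- key_clear (a joint): RED key with a white diagonal cross (clear). Joint value: how far it is pushed in, m: 0 up, 0.006 fully down; springs back. Spring 1 N at first, 2.5 N at 0.0015 where it registers (keep it there 0.1 s), 7 N fully down, then a hard stop; over 20 N is rough.
- key_clear_top (a point): Centre of the upper face of the RED key with a white diagonal cross (clear). Cap 30 mm (scale x) by 40 mm (scale y), standing 9 mm above the console, moving straight into the slope. In the front row; from the left (+y): yellow, red, green, blue.
- key_plus (a joint): GREEN key with a white plus sign (add to the bill). Joint value: how far it is pushed in, m: 0 up, 0.006 fully down; springs back. Spring 1 N at first, 2.5 N at 0.0015 where it registers (keep it there 0.1 s), 7 N fully down, then a hard stop; over 20 N is rough.
- key_plus_top (a point): Centre of the upper face of the GREEN key with a white plus sign (add to the bill). Cap 30 mm (scale x) by 40 mm (scale y), standing 9 mm above the console, moving straight into the slope. In the front row; from the left (+y): yellow, red, green, blue.
- key_receipt (a joint): BLUE key with a white slip of paper (print the receipt). Joint value: how far it is pushed in, m: 0 up, 0.006 fully down; springs back. Spring 1 N at first, 2.5 N at 0.0015 where it registers (keep it there 0.1 s), 7 N fully down, then a hard stop; over 20 N is rough.
- key_receipt_top (a point): Centre of the upper face of the BLUE key with a white slip of paper (print the receipt). Cap 30 mm (scale x) by 40 mm (scale y), standing 9 mm above the console, moving straight into the slope. In the front row; from the left (+y): yellow, red, green, blue.
- bowl_brown: Loose round shallow metal bowl, 168 mm across, with plain brown hen's eggs heaped to about 85 mm above its underside, 0.4 to 0.8 kg. Origin: centre of its underside. One of the three bowls stands on the scale's pan, the other two on the black crates at either side; which is which changes.
- bowl_white: Loose round shallow metal bowl, 168 mm across, with plain white hen's eggs heaped to about 85 mm above its underside, 0.4 to 0.8 kg. Origin: centre of its underside. One of the three bowls stands on the scale's pan, the other two on the black crates at either side; which is which changes.
- bowl_quail: Loose round shallow metal bowl, 168 mm across, with small speckled quail eggs heaped to about 65 mm above its underside, 0.4 to 0.8 kg. Origin: centre of its underside. One of the three bowls stands on the scale's pan, the other two on the black crates at either side; which is which changes.
- till_roll: Spare roll of receipt paper standing on end, 50 mm across, 57 mm tall, loose, on the counter to the right of the console. Origin: centre of its underside.
- stamp: Wooden hand stamp standing on its rubber, 34 mm across, 74 mm tall, loose, on the counter to the left of the console. Origin: centre of its underside.
Not all that is in view belongs to the job. What is shaped like the bowl_white but red or yellow is not meant.

How it is judged:
On the way, in this order (a step that is already met when the one before it is completed fails the run):
1. the picture key of the eggs on the pan is pressed in by the fingers (more than 1.5 mm), every other key being up (((horizontal distance between bowl_brown and pan below 0.1 m and contact force between the fingers and anything else above 0.3 N and value of joint key_brown above 0.0015 m and value of joint each of key_white, key_quail, key_ginger, key_tare, key_clear, key_plus, key_receipt below 0.001 m) or (horizontal distance between bowl_white and pan below 0.1 m and contact force between the fingers and anything else above 0.3 N and value of joint key_white above 0.0015 m and value of joint each of key_brown, key_quail, key_ginger, key_tare, key_clear, key_plus, key_receipt below 0.001 m) or (horizontal distance between bowl_quail and pan below 0.1 m and contact force between the fingers and anything else above 0.3 N and value of joint key_quail above 0.0015 m and value of joint each of key_brown, key_white, key_ginger, key_tare, key_clear, key_plus, key_receipt below 0.001 m))), for 0.1 s.
2. that key is back up: all keys are up (value of joint each of key_brown, key_white, key_quail, key_ginger, key_tare, key_clear, key_plus, key_receipt below 0.001 m), for 0.1 s.
3. the green plus key is pressed in by the fingers (more than 1.5 mm), every other key being up (contact force between the fingers and anything else above 0.3 N and value of joint key_plus above 0.0015 m and value of joint each of key_brown, key_white, key_quail, key_ginger, key_tare, key_clear, key_receipt below 0.001 m), for 0.1 s.
4. all keys are up again (all of step 2), for 0.1 s.
5. the blue receipt key is pressed in by the fingers (more than 1.5 mm), every other key being up (contact force between the fingers and anything else above 0.3 N and value of joint key_receipt above 0.0015 m and value of joint each of key_brown, key_white, key_quail, key_ginger, key_tare, key_clear, key_plus below 0.001 m), for 0.1 s.
At the end, for the whole second after the job is handed in: After the three presses in order, all eight keys are back up (within 1 mm), a bowl still stands on the pan, and the bowls, till roll and stamp stand upright and still within 10 mm of where they were (all of step 4 and horizontal distance between any of bowl_brown, bowl_white, bowl_quail and pan below 0.1 m and distance of each of bowl_brown, bowl_white, bowl_quail, till_roll, stamp from where it was at the start of the episode below 0.01 m and linear speed of each of bowl_brown, bowl_white, bowl_quail, till_roll, stamp below 0.02 m/s and angle between each of bowl_brown, bowl_white, bowl_quail, till_roll, stamp's own z axis and vertical below 0.1 rad); the robot touches nothing.
It fails at once if a wrong key was pressed in (more than 1.5 mm): ginger, yellow, red, or the picture of eggs that are not on the pan (value of joint any of key_ginger, key_tare, key_clear above 0.0015 m or (horizontal distance between bowl_brown and pan below 0.1 m and value of joint any of key_white, key_quail above 0.0015 m) or (horizontal distance between bowl_white and pan below 0.1 m and value of joint any of key_brown, key_quail above 0.0015 m) or (horizontal distance between bowl_quail and pan below 0.1 m and value of joint any of key_brown, key_white above 0.0015 m)).
It fails at once if the fingers pressed on something with more than 20 N: not gentle (contact force between the fingers and anything else above 20 N).
It fails at once if the robot touched the weighing pan or a bowl (more than 0.5 N) (contact force between any of the fingers, the arm and pan above 0.5 N or contact force between any of the fingers, the arm and bowl_brown above 0.5 N or contact force between any of the fingers, the arm and bowl_white above 0.5 N or contact force between any of the fingers, the arm and bowl_quail above 0.5 N).
It fails at once if a bowl, the till roll or the stamp was moved or lifted by more than 10 mm or tipped (distance of any of bowl_brown, bowl_white, bowl_quail, till_roll, stamp from where it was at the start of the episode above 0.01 m or angle between any of bowl_brown, bowl_white, bowl_quail, till_roll, stamp's own z axis and vertical above 0.2 rad).
It also fails if it takes over 48 s, if anything falls off the work surface, if the arm or the gripper's body presses on something with over 40 N, if the wrist force passes 120 N, or if a joint passes its speed limit or range.

## Robot

A 6-joint arm with a two-finger parallel gripper is mounted at the origin on the work surface. World frame = base frame: x ahead of the robot, y to its left, z up, the work surface at z = 0. Lengths are in m, angles in rad, forces in N, time in s.
With the tool pointing down it reaches from about 0.375 to 0.975 m from the base axis. Payload 3.8 kg.
Tool frame: the origin (TCP) lies midway between the tips of the shut fingers; the grasp point (between the pads) lies 19 mm behind it (arm.tcp_to_grasp is the distance from the TCP to the grasp point, in m); z points along the fingers, y is the line along which they close (so a half turn about z gives the same grasp; the last joint's range is limited). The gripper opens to 88 mm and grips with 3 to 60 N. Pads are 18 mm wide; open, the fingers measure 123 mm over their backs; the gripper's body (75 mm by 187 mm) begins 45 mm behind the grasp point.
Start: joints at [1.075, 0.264, 1.604, -0, 1.274, -0.037], TCP at [0.299, 0.605, 0.239] pointing down, gripper open.
Joint ranges: [-2.63, 2.63], [-0.94, 2.18], [0.31, 2.57], [-1.31, 4.45], [0, 2.66], [-2.55, 2.55]. Speed limits (rad/s): [2.57, 2.57, 3.14, 3.14, 3.14, 3.14].

## Interface

Orientations are given as a rotation vector (axis times angle).
In Python, from bench import arm gives the robot as it stands.
- The arm moves only by the tool jog_arm, never from a script. Its argument "moves" is text: rows parted by semicolons, each of 5 numbers parted by spaces: the shift along the world's x, y, z in mm, then the turn about the world's z in rad, then the closure, from 0 (fully open) to 1 (shut). A call has 1 to 5 rows; each row is the pose to reach, as a shift and turn from the pose commanded when the call began; what a row does not reach only later rows make up. A row lasts 1/8 s, in which the tool goes at most 62.5 mm and 10.7 degrees, less where a joint would pass 70% of its speed; a pose out of reach is approached as far as the arm can. A call with a gripper value outside its range is refused whole. The fingers move at their own pace and stop on an object; "grip_force" is the grip in N (left out, the last holds). Time passes only in rows, so rows that repeat a pose let the fingers close. It gives the time, the measured TCP pose, the force, the opening and the grip force at its end, in the units of the state.
- arm.get_obs(): the state, without advancing time (a new reading comes with each control period).
- arm.snapshot(name): name is "side" or "top"; returns a dict with "color" (400x640x3 uint8, blue, green, red), "vertical_fov" (degrees; the focal length in pixels is half the picture's height over the tangent of half this angle, whatever the lens; pixels are square), "cx", "cy" (the principal point, pixels), "k1" (the pictures are not rectified: a ray, as slopes to the right and down, at radius r is drawn at 1 + k1 r^2 times it, then the intrinsics apply), "camera_from_world" (4x4, takes a point from world to camera coordinates). Camera axes: x right, y down, z forward; pixel columns grow to the right and rows downward; lengths in m; the calibration is good to about 2 mm. A picture is of the moment at which its call begins. There is no depth.
- arm.finish_job(): hands the job in; it is judged then, once.
Trained networks look in a picture, given as the dict that the camera call returned (one of the last four; its "shot" number tells which), for a name from the list of things; names that differ only in an ending like _2 or _b are one class to them, and where a whole thing is asked for, a point or a joint stands for the part that bears it (a point fixed in the world has none). Each returns a list of dicts, best first, with "score" (0 to 1); they miss things now and then, are a little off and sometimes report something else, mostly with a low value. They report only what shows in the picture. A call takes as long as a camera call. They do not tell look-alikes from the thing itself.
- arm.trace(label, picture): "pixels" (400x640 bool, what is visible of it) and "box" ([left, top, width, height] in pixels, round what is visible of it).
- arm.pinpoint(label, picture): "pixel" ([column, row] in pixels: a listed point, or the origin of a listed thing).
The state is a dict: "clock": time; "joint_positions": joint angles; "joint_velocities": joint speeds; "effort": joint torques, N m; "eef_pos": TCP position; "tcp_rot": TCP orientation; "contact_force": force on the tool from outside, world axes, zero at the start; "wrist_torque": the same for the moment, N m; "finger_gap": finger opening in m; "grip_force": force on a finger pad.
Only numpy, scipy, OpenCV 4.12 (cv2) and the standard library are available. Lean on these libraries where they do the work, as an engineer would, in place of code of your own. Each camera call takes 0.05 s, during which the arm holds its last target. There are 200 camera calls.

## Working session

There is one attempt and no reset: what is moved stays moved. The work goes in short steps, Python scripts to look and compute and a tool call to move; the robot and the scene stay as the last step left them, time stands still between calls to the robot, and variables do not carry over. Pictures are saved under pics/ and viewed, at most 10 in all, crops included, and the job is handed in when it is done.

Besides the shell and the picture viewer there is one more tool, called after ">>>" in YAML: its name, and indented under it one key for each argument. jog_arm: Moves the arm, as the interface text tells. Its arguments: {"type":"object","properties":{"moves":{"type":"string"},"grip_force":{"type":"number"}},"required":["moves"]}

```bash
mkdir -p pics; cat > h.py <<'E'
import numpy as np,cv2
from bench import arm
def ray(s,px):
    f=200/np.tan(np.radians(s["vertical_fov"])/2)
    d=np.array([(px[0]-s["cx"])/f,(px[1]-s["cy"])/f]); u=d.copy()
    for _ in range(20): u=d/(1+s["k1"]*(u@u))
    T=np.array(s["camera_from_world"]);R=T[:3,:3]
    return -R.T@T[:3,3], R.T@np.array([u[0],u[1],1])
def proj(s,p):
    f=200/np.tan(np.radians(s["vertical_fov"])/2)
    T=np.array(s["camera_from_world"]);c=T[:3,:3]@np.array(p)+T[:3,3];u=c[:2]/c[2]
    return u*(1+s["k1"]*(u@u))*f+[s["cx"],s["cy"]]
def atz(s,px,z):
    o,d=ray(s,px); return o+d*(z-o[2])/d[2]
def tri(a,pa,b,pb):
    o1,d1=ray(a,pa);o2,d2=ray(b,pb)
    t=np.linalg.lstsq(np.c_[d1,-d2],o2-o1,rcond=None)[0]
    p,q=o1+d1*t[0],o2+d2*t[1]; return (p+q)/2,np.linalg.norm(p-q)
E
python3 - <<'E'
from h import *
S={n:arm.snapshot(n) for n in("top","side")}
for n,s in S.items(): cv2.imwrite(f"pics/{n}0.png",s["color"]); print(n,np.round(ray(s,(320,200))[0],3))
for k in ["brown","white","quail","ginger","tare","clear","plus","receipt"]:
    r={n:arm.pinpoint(f"key_{k}_top",s) for n,s in S.items()}
    out=[(n,[(np.round(d["pixel"],1).tolist(),round(d["score"],2)) for d in r[n][:2]]) for n in r]
    if all(r.values()):
        p,e=tri(S["top"],r["top"][0]["pixel"],S["side"],r["side"][0]["pixel"]); out+=[np.round(p,4),round(e,4)]
    print(k,*out)
for k in ["scale","pan","bowl_brown","bowl_white","bowl_quail","till_roll","stamp"]:
    print(k,[(n,[(np.round(d["pixel"],1).tolist(),round(d["score"],2)) for d in arm.pinpoint(k,s)[:2]]) for n,s in S.items()])
E
```

```text
top [0.353 0.142 1.526]
side [ 0.352 -0.521  0.727]
brown ('top', [([297.2, 217.1], 0.54)]) ('side', [([295.8, 194.2], 0.54)]) [0.5261 0.1907 0.0661] 0.0038
white ('top', [([330.8, 217.2], 0.62)]) ('side', [([304.4, 216.7], 0.69), ([287.1, 213.6], 0.53)]) [0.5224 0.0889 0.0802] 0.0066
quail ('top', [([312.8, 216.9], 0.51)]) ('side', [([304.0, 204.4], 0.69), ([306.3, 217.3], 0.58)]) [0.5306 0.1424 0.0697] 0.0052
ginger ('top', [([348.4, 215.7], 0.55), ([256.7, 248.5], 0.17)]) ('side', [([311.5, 237.6], 0.69), ([384.7, 194.0], 0.3)]) [0.5267 0.0347 0.0603] 0.0116
tare ('top', [([298.5, 234.5], 0.63), ([347.5, 216.1], 0.41)]) ('side', [([283.3, 199.6], 0.66)]) [0.4816 0.1859 0.0605] 0.0126
clear ('top', [([441.4, 188.4], 0.7), ([316.7, 232.6], 0.47)]) ('side', [([308.8, 215.5], 0.51), ([390.8, 201.2], 0.39)]) [ 0.5091 -0.1657  0.357 ] 0.1063
plus ('top', [([332.5, 232.6], 0.68)]) ('side', [([292.0, 230.1], 0.51)]) [0.483  0.0824 0.0492] 0.0025
receipt ('top', [([333.7, 233.8], 0.71), ([317.0, 216.6], 0.63)]) ('side', [([292.9, 240.9], 0.75)]) [0.4825 0.0772 0.0137] 0.0028
scale [('top', [([337.9, 182.5], 0.84)]), ('side', [([357.6, 232.7], 0.69), ([306.8, 220.6], 0.36)])]
pan [('top', [([343.8, 144.4], 0.92)]), ('side', [([393.3, 200.3], 0.91)])]
bowl_brown [('top', [([325.8, 147.0], 0.93)]), ('side', [([387.7, 192.2], 0.72)])]
bowl_white [('top', [([230.2, 181.9], 0.88), ([201.9, 273.5], 0.71)]), ('side', [([281.8, 127.1], 0.89), ([308.7, 141.5], 0.86)])]
bowl_quail [('top', [([443.8, 190.8], 0.8)]), ('side', [([401.4, 320.4], 0.75), ([309.9, 140.4], 0.64)])]
till_roll [('top', [([426.7, 249.2], 0.59), ([349.8, 217.1], 0.5)]), ('side', [([307.8, 352.7], 0.89), ([354.2, 235.9], 0.72)])]
stamp [('top', [([251.5, 249.1], 0.6)]), ('side', [([259.5, 188.7], 0.57)])]
```

```bash
python3 - <<'E'
import cv2
t=cv2.imread("pics/top0.png")[110:270,180:460]; s=cv2.imread("pics/side0.png")[110:280,240:460]
cv2.imwrite("pics/tc.png",cv2.resize(t,None,fx=2.8,fy=2.8,interpolation=cv2.INTER_CUBIC))
cv2.imwrite("pics/sc.png",cv2.resize(s,None,fx=3.5,fy=3.5,interpolation=cv2.INTER_CUBIC))
E
```

```text
(no output)
```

View pics/tc.png

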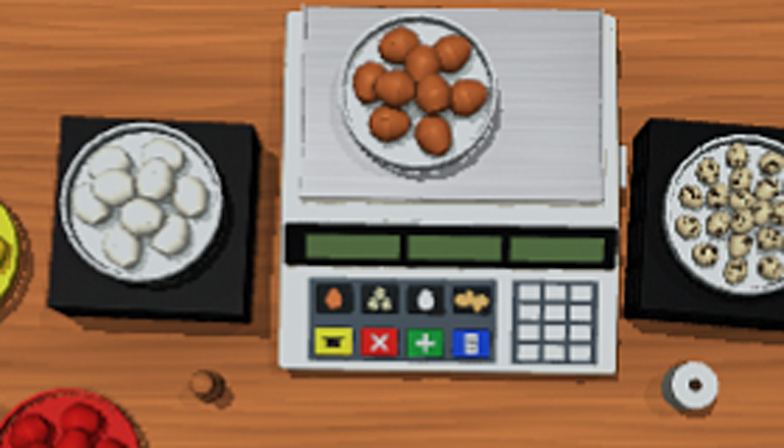

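View pics/sc.png

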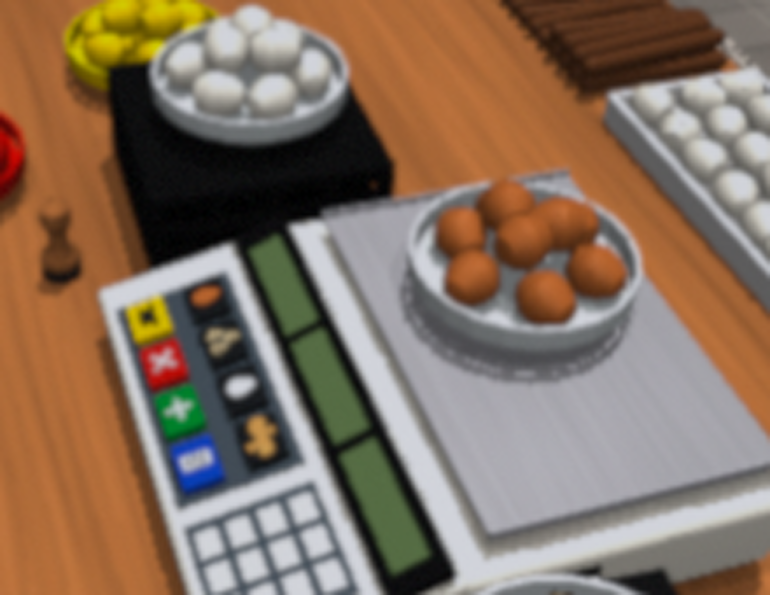

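View pics/side0.png

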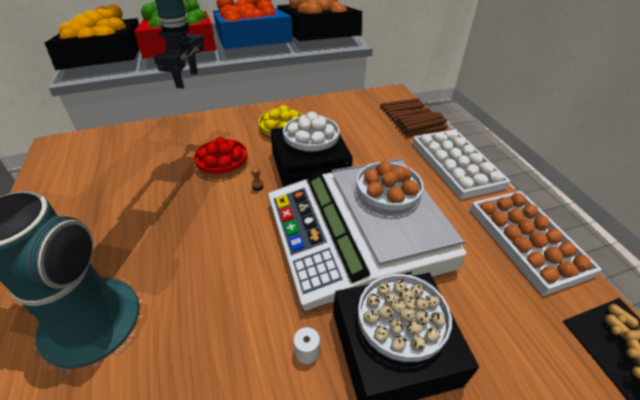

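The brown bowl is on the pan (top crop 420,95, full image ~330,144). The rear row runs from the left brown, quail, white, ginger, with yellow, red, green, blue in front. For the brown key (top px ~299,217; side ~299,195), the possible confusions are ginger (348,217) and quail (315,217). The crops show a single brown egg in the leftmost place. The detector mixed up some keys, so I'll fit the whole key grid instead.

```bash
python3 - <<'E'
from h import *
from scipy.optimize import least_squares
S={n:arm.snapshot(n) for n in("top","side")}
T=np.array([[298.9,216.8],[315.4,216.8],[332.1,216.8],[348.2,216.8],[298.9,232.5],[315.4,232.5],[331.8,232.5],[348.2,232.5]])
D=np.array([[298.9,194.9],[303.7,207.4],[308.6,220.9],[314.6,234.9],[282.6,201.1],[286.6,214.3],[291.4,226.9],[296,242]])
# refine coloured keys by colour blobs near the eye estimates
rng={4:[((20,120,100),(35,255,255))],5:[((0,120,90),(8,255,255)),((172,120,90),(180,255,255))],6:[((45,100,60),(80,255,255))],7:[((105,120,80),(130,255,255))]}
for n,P in(("top",T),("side",D)):
    hsv=cv2.cvtColor(S[n]["color"],cv2.COLOR_BGR2HSV)
    for i,rs in rng.items():
        m=sum(cv2.inRange(hsv,*map(np.array,r)) for r in rs); w=np.zeros_like(m)
        c=P[i].round().astype(int); w[c[1]-10:c[1]+11,c[0]-10:c[0]+11]=m[c[1]-10:c[1]+11,c[0]-10:c[0]+11]
        N,L,st,_=cv2.connectedComponentsWithStats(cv2.morphologyEx(w,cv2.MORPH_CLOSE,np.ones((5,5))))
        j=1+np.argmax(st[1:,4]); pts=np.argwhere(L==j)[:,::-1]
        r=cv2.minAreaRect(cv2.convexHull(pts.astype(np.int32))); print(n,i,P[i],np.round(r[0],1),np.round(r[1],1),st[j,4]); P[i]=r[0]
def keys(q):
    x,y,a,z=q; c,s=np.cos(a),np.sin(a);o=[]
    for kx in(-.122,-.168):
        for k in range(4):
            ly=.075-.05*k;lx=kx+.145
            o.append([x+c*lx-s*ly,y+s*lx+c*ly,z+lx*np.tan(np.radians(12))])
    return np.array(o)
def res(q,w=(1,1)):
    K=keys(q); return np.r_[w[0]*(np.array([proj(S["top"],k) for k in K])-T).ravel(),w[1]*(np.array([proj(S["side"],k) for k in K])-D).ravel()]
for w in((1,1),(1,0.01),(.01,1)):
    f=least_squares(res,[.5,.11,0,.06],args=(w,)); print(w,np.round(f.x,4),"rms",np.sqrt(np.mean(f.fun**2)).round(2)); 
    if w==(1,1):
        print(np.round(keys(f.x),4)); print(np.round(f.fun.reshape(-1,2),1).tolist())
o=arm.get_obs();print(o["eef_pos"],o["tcp_rot"],o["finger_gap"],o["contact_force"],o["clock"])
E
```

```text
top 4 [298.9 232.5] [298.5 231.5] [ 9. 13.] 134
top 5 [315.4 232.5] [315.  231.5] [ 9. 12.] 130
top 6 [331.8 232.5] [331.5 232. ] [10. 13.] 150
top 7 [348.2 232.5] [347.5 232. ] [10. 13.] 116
side 4 [282.6 201.1] [282.2 201.2] [11.4 11.7] 136
side 5 [286.6 214.3] [286.4 213.6] [12.6 12.3] 155
side 6 [291.4 226.9] [291.1 227.3] [13.9 13.3] 182
side 7 [296. 242.] [296. 242.] [15.8 13.9] 218
(1, 1) [ 0.5065  0.1106 -0.0144  0.0612] rms 0.21
[[0.5305 0.1852 0.0661]
 [0.5298 0.1352 0.0661]
 [0.5291 0.0852 0.0661]
 [0.5284 0.0353 0.0661]
 [0.4846 0.1859 0.0563]
 [0.4838 0.1359 0.0563]
 [0.4831 0.0859 0.0563]
 [0.4824 0.0359 0.0563]]
[[0.0, -0.5], [-0.1, -0.4], [-0.4, -0.2], [-0.1, 0.0], [0.3, 0.1], [0.1, 0.3], [-0.0, -0.0], [0.4, 0.2], [-0.3, 0.1], [-0.2, 0.1], [0.2, -0.1], [-0.2, 0.3], [-0.1, -0.3], [0.1, 0.1], [-0.0, -0.0], [0.1, -0.0]]
(1, 0.01) [ 0.5066  0.1105 -0.0133  0.0579] rms 0.17
(0.01, 1) [ 0.5068  0.1113 -0.0153  0.0605] rms 0.11
[0.29892968 0.60518223 0.23867934] [-7.14387470e-01 -3.05928447e+00  8.56504748e-05] 0.08776962500107696 [-0.06103739  0.09406887 -0.09960288] 1.7
```

>>> jog_arm:
  moves: "20 -58 0 0.15 1; 40 -116 0 0.3 1; 60 -174 0 0.445 1; 80 -232 0 0.445 1; 100 -290 0 0.445 1"
  grip_force: 10

```text
clock: 2.33
eef_pos: [0.3994, 0.3134, 0.239]
tcp_rot: [0.021, 3.141, 0.001]
contact_force: [-0.0, 0.3, 0.3]
finger_gap: 0.0402
grip_force: 0.0
```

>>> jog_arm:
  moves: "40 -40 -20 0 1; 80 -80 -50 0 1; 131 -130 -90 0 1; 131 -130 -125 0 1; 131 -130 -125 0 1"

```text
clock: 2.95
eef_pos: [0.5275, 0.183, 0.1099]
tcp_rot: [-0.026, -3.134, 0.004]
contact_force: [-0.3, 0.1, 0.2]
finger_gap: 0.0003
grip_force: 0.0
```

>>> jog_arm:
  moves: "0 1 -20 0 1; 0 1 -20 0 1; 0 1 -20 0 1"

```text
clock: 3.32
eef_pos: [0.5304, 0.1872, 0.0955]
tcp_rot: [0.02, 3.139, 0.001]
contact_force: [-0.2, -0.2, 0.6]
finger_gap: 0.0003
grip_force: 0.0
```

```bash
python3 - <<'E'
from h import *
s=arm.snapshot("side");o=arm.get_obs();print(o["eef_pos"],o["tcp_rot"],o["contact_force"],proj(s,o["eef_pos"]),proj(s,[.5305,.1852,.0661]))
cv2.imwrite("pics/s1.png",cv2.resize(s["color"][140:260,240:400],None,fx=5,fy=5,interpolation=cv2.INTER_CUBIC))
E
```

```text
[0.53064107 0.18714032 0.09561529] [2.01619604e-02 3.13903115e+00 1.39932421e-03] [0.14997677 0.09765955 1.05322987] [298.18659612 186.29939103] [298.61581109 195.0477681 ]
```

View pics/s1.png

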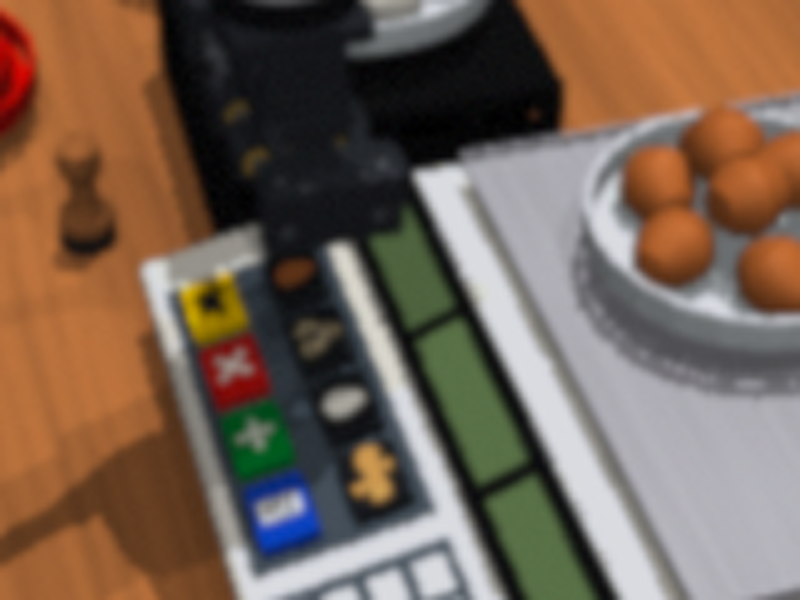

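The fingertips are right above the brown-egg key (crop 293,272), clear of the bar and the neighbouring keys. I'll lower in small steps and watch the force.

>>> jog_arm:
  moves: "0 -1 -10 0 1; 0 -1 -18 0 1; 0 -1 -20 0 1; 0 -1 -20 0 1"

```text
clock: 3.88
eef_pos: [0.5296, 0.185, 0.0732]
tcp_rot: [-0.022, -3.141, 0.001]
contact_force: [0.1, -0.6, 0.4]
finger_gap: 0.0004
grip_force: 0.0
```

>>> jog_arm:
  moves: "0 0 -1.5 0 1; 0 0 -3 0 1"

```text
clock: 4.12
eef_pos: [0.5304, 0.1852, 0.0711]
tcp_rot: [0.022, 3.141, 0.0]
contact_force: [-0.6, -0.5, 1.9]
finger_gap: 0.0003
grip_force: 1.2
```

>>> jog_arm:
  moves: "0 0 -1 0 1; 0 0 -1 0 1"

```text
clock: 4.38
eef_pos: [0.5306, 0.1853, 0.0703]
tcp_rot: [0.022, 3.14, 0.0]
contact_force: [-0.0, -0.4, 3.1]
finger_gap: 0.0005
grip_force: 1.6
```

>>> jog_arm:
  moves: "0 0 -1 0 1; 0 0 -1 0 1"

```text
clock: 4.62
eef_pos: [0.5307, 0.1853, 0.0692]
tcp_rot: [0.022, 3.14, 0.0]
contact_force: [1.3, -0.6, 4.3]
finger_gap: 0.0006
grip_force: 2.1
```

>>> jog_arm:
  moves: "0 0 0 0 1; 0 0 0 0 1"

```text
clock: 4.88
eef_pos: [0.5306, 0.1853, 0.0691]
tcp_rot: [0.022, 3.14, 0.0]
contact_force: [2.3, -1.6, 5.1]
finger_gap: 0.0005
grip_force: 2.1
```

>>> jog_arm:
  moves: "0 0 20 0 1; 0 0 30 0 1; -24 -50 25 0 1; -47.5 -99 18 0 1; -47.5 -99 18 0 1"

```text
clock: 5.5
eef_pos: [0.4785, 0.0839, 0.0846]
tcp_rot: [-0.027, -3.136, 0.001]
contact_force: [1.2, 0.7, -0.3]
finger_gap: 0.0009
grip_force: 0.0
```

>>> jog_arm:
  moves: "1 0 -10 0 1; 1 0 -18 0 1; 1 0 -20 0 1; 1 0 -20 0 1"

```text
clock: 6.0
eef_pos: [0.4834, 0.0868, 0.0663]
tcp_rot: [-0.02, -3.141, 0.0]
contact_force: [0.1, -0.4, 0.6]
finger_gap: 0.0005
grip_force: 0.0
```

>>> jog_arm:
  moves: "0 0 -1.5 0 1; 0 0 -3 0 1; 0 0 -3 0 1"

```text
clock: 6.38
eef_pos: [0.4834, 0.0862, 0.0637]
tcp_rot: [0.022, 3.141, -0.0]
contact_force: [-0.7, 0.0, -0.1]
finger_gap: 0.0003
grip_force: 0.0
```

>>> jog_arm:
  moves: "0 0 -2 0 1; 0 0 -3 0 1; 0 0 -3 0 1"

```text
clock: 6.75
eef_pos: [0.484, 0.0862, 0.0612]
tcp_rot: [0.022, 3.14, 0.0]
contact_force: [-0.5, -0.4, 3.3]
finger_gap: 0.0005
grip_force: 1.4
```

>>> jog_arm:
  moves: "0 0 -1 0 1; 0 0 -2 0 1; 0 0 -2 0 1"

```text
clock: 7.12
eef_pos: [0.4843, 0.0862, 0.0592]
tcp_rot: [0.022, 3.14, 0.0]
contact_force: [2.0, 0.2, 5.5]
finger_gap: 0.0005
grip_force: 2.3
```

>>> jog_arm:
  moves: "0 0 0 0 1; 0 0 20 0 1; -1 -25 20 0 1; -1 -50 18 0 1; -1 -50 18 0 1"

```text
clock: 7.75
eef_pos: [0.4809, 0.0353, 0.0756]
tcp_rot: [-0.025, -3.138, 0.0]
contact_force: [-0.4, 0.2, -1.3]
finger_gap: 0.0007
grip_force: 0.0
```

>>> jog_arm:
  moves: "0 0 -10 0 1; 0 0 -14 0 1; 0 0 -14 0 1; 0 0 -14 0 1"

```text
clock: 8.25
eef_pos: [0.482, 0.0366, 0.0625]
tcp_rot: [-0.021, -3.14, -0.0]
contact_force: [-1.6, -0.4, 0.5]
finger_gap: 0.0006
grip_force: 0.6
```

>>> jog_arm:
  moves: "0 0 -2 0 1; 0 0 -3 0 1; 0 0 -3 0 1"

```text
clock: 8.62
eef_pos: [0.4826, 0.0365, 0.06]
tcp_rot: [0.022, 3.141, 0.001]
contact_force: [-2.4, 1.8, 3.2]
finger_gap: 0.0003
grip_force: 1.9
```

>>> jog_arm:
  moves: "0 0 -1 0 1; 0 0 -1.5 0 1; 0 0 -1.5 0 1; 0 0 -1.5 0 1"

```text
clock: 9.12
eef_pos: [0.4829, 0.0364, 0.0585]
tcp_rot: [0.022, 3.141, 0.001]
contact_force: [-1.6, 3.5, 5.4]
finger_gap: 0.0004
grip_force: 2.6
```

>>> jog_arm:
  moves: "0 0 30 0 1; -10 0 80 0 1; -30 0 130 0 1; -50 0 170 0 1; -50 0 170 0 1"

```text
clock: 9.75
eef_pos: [0.4339, 0.0356, 0.2315]
tcp_rot: [0.022, 3.134, -0.001]
contact_force: [0.1, -0.3, 0.3]
finger_gap: 0.0007
grip_force: 0.0
```

```bash
python3 - <<'E'
from h import *
s=arm.snapshot("side");o=arm.get_obs();print(o["eef_pos"],o["contact_force"],o["clock"])
cv2.imwrite("pics/s2.png",s["color"])
E
```

```text
[0.43312913 0.03570924 0.22926087] [ 0.61103822 -0.08681437  0.4376721 ] 9.8
```

View pics/s2.png

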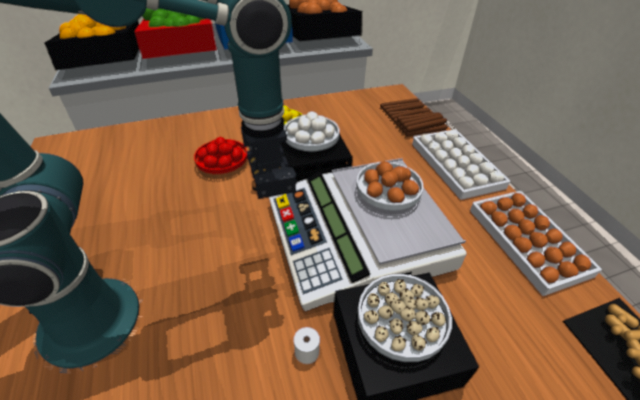

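The bowls and till roll are where they were (brown bowl at 390,187, till roll at 307,345), and the hand is clear above the console.

```bash
python3 -c "
from bench import arm
print(arm.finish_job())"
```

```text
the job is handed in; nothing more can be done
None
```

I pressed the brown-egg, green plus and blue receipt keys in that order, each with about 5.5 N measured and released before the next. The job is handed in with the hand clear of the scale, but no verdict came back.

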